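# Sort bend formers by keyway on the tube bender

## Task

Change over the tube bender and sort its three bend formers by keyway: take the right-hand former off the keyed shaft and lay it flat in the green tray, then try the left-hand former (the one whose jaw points to the robot's left when it is on the key) fully home on the shaft and lay it flat in the red tray. Finish with the straight former (jaw pointing away from the robot) fully home on the shaft for the next job. Lower the formers, never drop one, and leave everything else on the bench where it is.

Things in the scene. Friction and masses are not known exactly. Their poses are not given: they have to be found in the camera images.
- former_left_mid (a point): Left-hand bend former, aluminium, 0.3-0.7 kg, 60 mm high: grooved sheave 90 mm across, 30 thick, clamp jaw along own +x on its +y side (outline x -45..68, y -45..45 mm); on top a 50 mm square boss, 30 high, sides along x and y, to grip by its flats. Bore 32.5 mm right through, keyway 12.5 wide on its +y side; yellow stripe in line with it. Point: on bore axis, 30 mm up, z up.
- former_right_mid (a point): Right-hand bend former, aluminium, 0.3-0.7 kg, 60 mm high: grooved sheave 90 mm across, 30 thick, clamp jaw along own +x on its +y side (outline x -45..68, y -45..45 mm); on top a 50 mm square boss, 30 high, sides along x and y, to grip by its flats. Bore 32.5 mm right through, keyway 12.5 wide on its -y side; yellow stripe in line with it. Point: on bore axis, 30 mm up, z up. Starts on shaft.
- former_straight_mid (a point): Straight bend former, aluminium, 0.3-0.7 kg, 60 mm high: grooved sheave 90 mm across, 30 thick, clamp jaw along own +x on its +y side (outline x -45..68, y -45..45 mm); on top a 50 mm square boss, 30 high, sides along x and y, to grip by its flats. Bore 32.5 mm right through, keyway 12.5 wide on its -x side; yellow stripe in line with it. Point: on bore axis, 30 mm up, z up.
- shaft_seat (a point): centre of the bender's flat seat collar (72 mm across, 65 mm above the bench) where the upright shaft leaves it; a former resting on it is home, its mid point 30 mm above this point. z up along the shaft, x from the shaft to the follower roller, away from the robot. Bender fixed to the bench, body 170 mm wide
- shaft_tip (a point): top of the steel shaft, 47 mm above the seat: 30 mm diameter, last 8 mm tapering to 19 mm. Same axes as the seat. A brass key 10 mm wide stands 5 mm proud of the shaft on its -x side (robot's side), from the seat to 34 mm above it, rounded on top. A former out of line with it stops on the key. Play about 1.2 mm all round
- roller_top (a point): top of the bender's follower roller and pin, 42 mm diameter, 102 mm above the bench, 136 mm from the shaft along its +x; a handwheel behind it is 86 mm high, and a ratchet lever lies out to the rear left, below 65 mm. Obstacles, fixed
- tray_red_floor (a point): red open steel tray, for left-hand formers, fixed: centre of its inner floor (4 mm above the bench). Inside 146 mm along its x, 122 mm along its y; rim 24 mm above this point; walls 4 mm thick
- tray_green_floor (a point): green open steel tray, for right-hand formers, fixed: centre of its inner floor. Same sizes and axes as the red one
- tube_offcut: stainless tube offcut standing on end, 51 mm diameter, 160 mm tall; origin at centre of underside (bystander, leave alone)
- spray_can: blue spray can standing, 60 mm diameter, about 175 mm tall; origin at centre of underside (bystander, leave alone)
- flap_disc: brown flap disc lying flat, 105 mm diameter, 14 mm high; origin at centre of underside (bystander, leave alone)
- hammer: hammer with wooden handle lying flat, 290 mm long along its x; origin under its middle (bystander, leave alone)
- locking_pliers: locking pliers lying flat, about 190 mm long along its x, 20 mm high; origin under the middle (bystander, leave alone)
- try_square: engineer's square lying flat, stock 100 mm along its x, blade 150 mm along its +y, 16 mm high; origin under the stock (bystander, leave alone)
- tape_measure: yellow tape measure standing on edge, 70 x 36 mm, 66 mm tall; origin at centre of underside (bystander, leave alone)
Not all that is in view belongs to the job. Leave any black look-alike of the part that bears former_right_mid alone.

How it is judged (in metres and radians):
On the way:
1. the left-hand former is tried fully home on the keyed shaft (horizontal distance between former_left_mid and shaft_seat below 0.004 m and z of former_left_mid in the frame of shaft_seat between 0.026 and 0.0325 m and angle between former_left_mid's own z axis and vertical below 0.06 rad), for 0.15 s.
At the end, for the whole second after the job is handed in: Straight former home on the shaft (within 2.5 mm of its seat and 4 mm of the axis, upright within 0.06 rad); left-hand former flat on the red tray's floor, right-hand one flat on the green tray's floor (within 4 mm and 0.08 rad); all released and at rest (horizontal distance between former_straight_mid and shaft_seat below 0.004 m and z of former_straight_mid in the frame of shaft_seat between 0.026 and 0.0325 m and angle between former_straight_mid's own z axis and vertical below 0.06 rad and x of former_left_mid in the frame of tray_red_floor between -0.045 and 0.045 m and y of former_left_mid in the frame of tray_red_floor between -0.042 and 0.042 m and z of former_left_mid in the frame of tray_red_floor below 0.034 m and angle between each of former_left_mid, former_right_mid's own z axis and vertical below 0.08 rad and x of former_right_mid in the frame of tray_green_floor between -0.045 and 0.045 m and y of former_right_mid in the frame of tray_green_floor between -0.042 and 0.042 m and z of former_right_mid in the frame of tray_green_floor below 0.034 m and linear speed of each of former_left, former_right, former_straight below 0.02 m/s); the robot touches nothing.
It fails at once if a former is dropped (falls freely for more than about 2 cm) ((linear speed of former_left above 0.65 m/s and contact force between the fingers and former_left below 0.1 N) or (linear speed of former_right above 0.65 m/s and contact force between the fingers and former_right below 0.1 N) or (linear speed of former_straight above 0.65 m/s and contact force between the fingers and former_straight below 0.1 N)).
It fails at once if a bystander is shifted more than 30 mm or knocked over (distance of any of tube_offcut, spray_can, flap_disc, hammer, locking_pliers, try_square, tape_measure from where it was at the start of the episode above 0.03 m or angle between any of tube_offcut, spray_can, tape_measure's own z axis and vertical above 0.5 rad).
It also fails if it takes over 72 s, if anything falls off the work surface, if the arm or the gripper's body presses on something with over 40 N, if the wrist force passes 120 N, or if a joint passes its speed limit or range.

## Robot

A 6-joint arm with a two-finger parallel gripper is mounted at the origin on the work surface. World frame = base frame: x ahead of the robot, y to its left, z up, the work surface at z = 0. Lengths are in mm, angles in rad, forces in N, time in s.
With the tool pointing down it reaches from about 275 to 1000 mm from the base axis. Payload 8.4 kg.
Tool frame: the origin (TCP) lies midway between the tips of the shut fingers; the grasp point (between the pads) lies 19 mm behind it; z points along the fingers, y is the line along which they close (so a half turn about z gives the same grasp; the last joint's range is limited). The gripper opens to 85 mm and grips with 20 to 120 N. Pads are 22 mm wide; open, the fingers measure 114 mm over their backs; the gripper's body (76 mm by 85 mm) begins 54 mm behind the grasp point. The pads swing forward as they close: fully open they stand 13 mm farther back than shut.
Start: joints at [1.292, 0.353, 1.633, -0, 1.155, -0.002], TCP at [170.798, 601.212, 231.281] pointing down, gripper open.
Joint ranges: [-2.63, 2.63], [-0.92, 2.1], [0.06, 2.66], [-1.3, 4.44], [0, 2.69], [-3.02, 3.02]. Speed limits (rad/s): [2.22, 2.22, 2.79, 3.14, 3.14, 3.14].

## Interface

Orientations are given as [roll, pitch, yaw] about the fixed x, y, z axes, in that order (R = Rz(yaw) Ry(pitch) Rx(roll)).
In Python, from rig import telemetry, optics, r gives the robot as it stands.
- The arm moves only by the tool play_rows, never from a script. Its arguments are lists of equal length, an entry for each row: "dp": the shift along the tool's x, y, z in units of 40 mm (1.0 is 40 mm), a list of three; "rot": the turn, a rotation vector about the tool's x, y, z in units of 6 degrees (1.0 is 6 degrees), a list of three. In form: {"dp": [[tx, ty, tz], ...], "rot": [[ax, ay, az], ...]}. A call has 1 to 5 rows; each row is the pose to reach, as a shift and turn from the pose commanded when the call began, along the tool's axes at that moment; what a row does not reach only later rows make up. A row lasts 1/12 s, in which the tool goes at most 41.7 mm and 7.16 degrees, less where a joint would pass 70% of its speed; a pose out of reach is approached as far as the arm can. A call with a gripper value outside its range is refused whole. "fingers" is the opening, from 0 (shut) to 1 (fully open), set as the call begins (left out, the last holds). The fingers move at their own pace and stop on an object; "grip_force" is the grip in N (left out, the last holds). Time passes only in rows, so rows that repeat a pose let the fingers close. It gives the time, the measured TCP pose, the force, the opening and the grip force at its end, in the units of the state.
- telemetry.sense(): the state, without advancing time (a new reading comes with each control period).
- optics.grab_frame(name): name is "scene" or "side" or "wrist"; returns a dict with "color" (384x512x3 uint8, red, green, blue), "mtx" (3x3 intrinsics, pixels), "D" ([k1, k2, p1, p2, k3] as OpenCV has them; the pictures are not rectified), "R" (3x3) and "t" (3): a world point X has camera coordinates R X + t; the wrist camera has in their place "mount" (4x4, takes a point from camera to tool coordinates, whose origin is the TCP and whose axes are the flange's). Camera axes: x right, y down, z forward; pixel columns grow to the right and rows downward; lengths in mm; the calibration is good to about 2 mm. A picture is of the moment at which its call begins: read the wrist's pose just before it. There is no depth.
- r.sign_off(): hands the job in; it is judged then, once.
The state is a dict: "clock": time; "qpos": joint angles; "qvel": joint speeds; "joint_efforts": joint torques, N m; "eef_pos": TCP position; "tcp_rot": TCP orientation; "contact_force": force on the tool from outside, world axes, zero at the start; "wrist_torque": the same for the moment, N m; "opening": opening from 0.0 (shut) to 1.0 (fully open); "grasp_force": force on a finger pad.
Only numpy, scipy, OpenCV 4.12 (cv2) and the standard library are available. Lean on these libraries where they do the work, as an engineer would, in place of code of your own. Each camera call takes 0.05 s, during which the arm holds its last target. There are 200 camera calls.

## Working session

There is one attempt and no reset: what is moved stays moved. The work goes in short steps, Python scripts to look and compute and a tool call to move; the robot and the scene stay as the last step left them, time stands still between calls to the robot, and variables do not carry over. Pictures are saved under pics/ and viewed, at most 10 in all, crops included, and the job is handed in when it is done.

Besides the shell and the picture viewer there is one more tool, called after "Request:" by a JSON object that holds its "fn" and its "kwargs". play_rows: Moves the arm, as the interface text tells. Its arguments: {"type":"object","properties":{"dp":{"type":"array"},"rot":{"type":"array"},"fingers":{"type":"number"},"grip_force":{"type":"number"}},"required":["dp","rot"]}

```bash
ls; mkdir -p pics; python3 - <<'E'
from rig import telemetry, optics, r
import cv2,numpy as np
s=telemetry.sense();print(s)
for n in("scene","side","wrist"):
    f=optics.grab_frame(n);cv2.imwrite(f"pics/{n}0.png",f["color"][:,:,::-1]);np.savez(f"pics/{n}0.npz",**f)
    print(n,{k:np.round(v,3).tolist() for k,v in f.items() if k!="color"})
a=[cv2.imread(f"pics/{n}0.png") for n in("scene","side")]
E
```

```text
pics
{'clock': 0.0, 'qpos': array([ 1.29159581e+00,  3.53636840e-01,  1.63412769e+00,  4.99011434e-05,
        1.15520965e+00, -2.39310716e-03]), 'qvel': array([ 4.06374737e-04, -1.62850250e-03,  8.92278085e-07, -1.32364596e-04,
       -4.02544754e-04,  1.44511676e-03]), 'joint_efforts': array([ 5.69257827e-04, -6.05234742e+01, -3.42077637e+01,  4.01071031e-05,
        9.05907626e-03, -6.64154129e-06]), 'eef_pos': array([170.65367184, 600.75696233, 230.57150494]), 'tcp_rot': array([-3.14021124e+00, -4.89316712e-05,  2.86476503e+00]), 'contact_force': array([-0.55267799, -0.0293569 ,  1.06803675]), 'wrist_torque': array([ 0.01021974, -0.04428584, -0.01692877]), 'grasp_force': 0.0, 'opening': 1.0027079871852187}
scene {'mtx': [[493.791, 0.0, 255.356], [0.0, 493.791, 187.402], [0.0, 0.0, 1.0]], 'D': [-0.143, 0.0, 0.0, 0.0, 0.0], 'R': [[0.378, 0.926, 0.011], [0.807, -0.323, -0.494], [-0.453, 0.195, -0.87]], 't': [-193.866, -393.794, 1630.426]}
side {'mtx': [[416.573, 0.0, 255.497], [0.0, 416.573, 189.951], [0.0, 0.0, 1.0]], 'D': [0.018, 0.0, 0.0, 0.0, 0.0], 'R': [[0.94, -0.34, 0.011], [-0.178, -0.518, -0.837], [0.29, 0.785, -0.547]], 't': [-491.662, 182.605, 959.039]}
wrist {'mtx': [[326.118, 0.0, 252.435], [0.0, 326.118, 188.358], [0.0, 0.0, 1.0]], 'D': [-0.027, 0.0, 0.0, 0.0, 0.0], 'mount': [[-0.001, -0.962, -0.274, 68.763], [1.0, -0.001, -0.001, -0.055], [0.0, -0.274, 0.962, -144.362], [0.0, 0.0, 0.0, 1.0]]}
```

```bash
python3 - <<'E'
import cv2
for n in("scene","side"):
    cv2.imwrite(f"pics/{n}0b.png",cv2.resize(cv2.imread(f"pics/{n}0.png"),(800,600),interpolation=cv2.INTER_CUBIC))
E
```

```text
(no output)
```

View pics/scene0b.png

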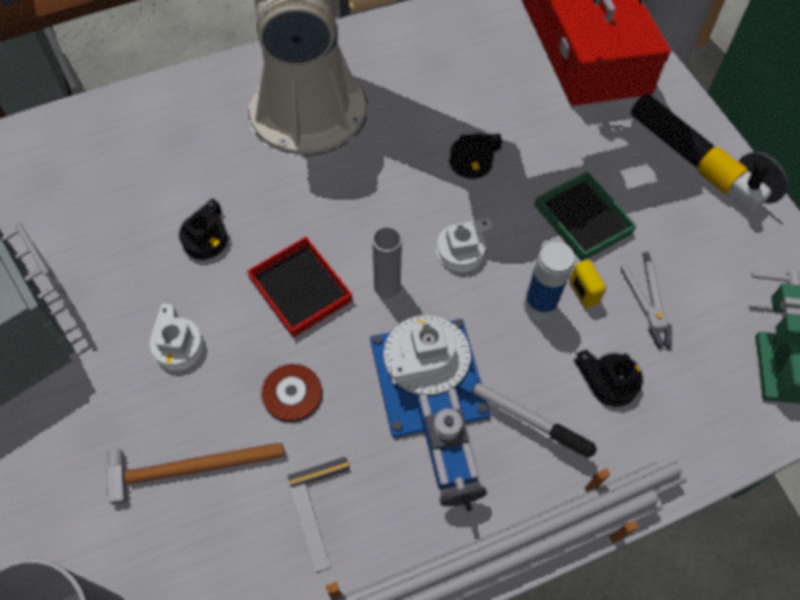

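View pics/side0b.png

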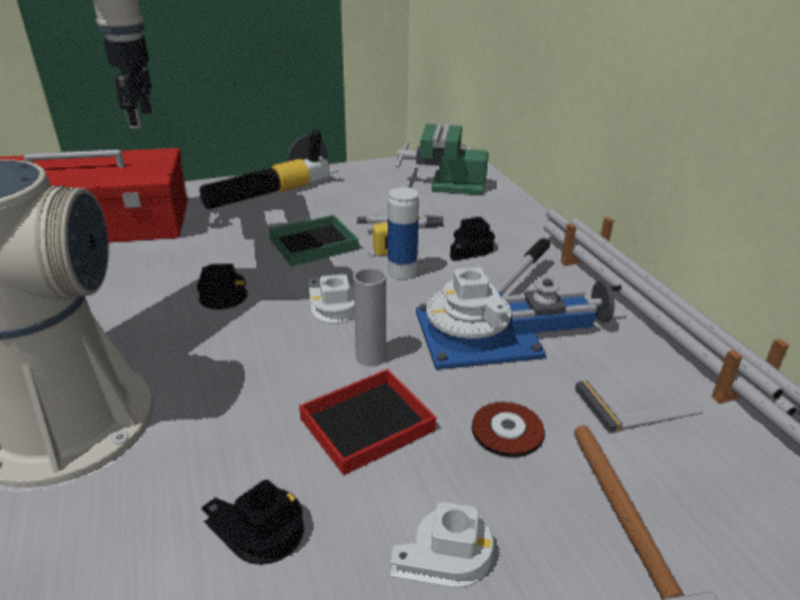

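Scene view (800 px scale): there are three white formers. One is on the bender at (428,350), one at (462,247) beside the tube, and one at (175,345) whose stripe is opposite its jaw, so it is probably the straight one. The black look-alikes are at (205,230), (473,155) and (612,378). The red tray is at (300,285), the green tray at (585,213) and the roller at (448,420). Next is one enlarged crop to confirm which former is which.

```bash
cat > h.py <<'E'
import cv2,numpy as np
from scipy.spatial.transform import Rotation as Ro
def tool(s):
    T=np.eye(4);T[:3,:3]=Ro.from_euler('xyz',s['tcp_rot']).as_matrix();T[:3,3]=s['eef_pos'];return T
def cam(f,s=None):  # returns Rcw (cam->world), centre
    if 'mount' in f:
        M=tool(s)@f['mount'];return M[:3,:3],M[:3,3]
    R=np.array(f['R']);return R.T,-R.T@np.array(f['t'])
def rays(f,px,s=None):
    px=np.asarray(px,float).reshape(-1,1,2)
    u=cv2.undistortPoints(px,np.array(f['mtx']),np.array(f['D'])).reshape(-1,2)
    Rc,c=cam(f,s);d=np.c_[u,np.ones(len(u))]@Rc.T
    return c,d
def plane(f,px,z,s=None):
    c,d=rays(f,px,s);return c+d*((z-c[2])/d[:,2:3])
def tri(f1,p1,f2,p2):
    c1,d1=rays(f1,p1);c2,d2=rays(f2,p2);d1=d1[0];d2=d2[0]
    k=np.linalg.lstsq(np.c_[d1,-d2],c2-c1,rcond=None)[0]
    a=c1+k[0]*d1;b=c2+k[1]*d2;return (a+b)/2,np.linalg.norm(a-b)
E
python3 - <<'E'
import cv2,numpy as np
from h import *
sc=dict(np.load('pics/scene0.npz'));si=dict(np.load('pics/side0.npz'))
k=.64
A=lambda n,c:cv2.resize(cv2.imread(f'pics/{n}0.png')[int(c[1]*k)-30:int(c[1]*k)+30,int(c[0]*k)-40:int(c[0]*k)+40],(400,300),interpolation=cv2.INTER_CUBIC)
L=[('scene',(462,247)),('scene',(175,345)),('scene',(435,385)),('side',(335,295))]
print([(n,int(c[0]*k)-40,int(c[1]*k)-30) for n,c in L])
i=[A(*x) for x in L];cv2.imwrite('pics/crop.png',np.vstack([np.hstack(i[:2]),np.hstack(i[2:])]))
# trays
for nm,(lo,hi) in dict(red=((0,150,60),(8,255,255)),green=((60,90,20),(90,255,255))).items():
    for f,n in((sc,'scene'),(si,'side')):
        hsv=cv2.cvtColor(f['color'],cv2.COLOR_RGB2HSV);m=cv2.inRange(hsv,lo,hi)
        cs=cv2.findContours(m,cv2.RETR_EXTERNAL,cv2.CHAIN_APPROX_NONE)[0]
        for c in cs:
            if cv2.contourArea(cv2.convexHull(c))<300: continue
            P=plane(f,c.reshape(-1,2),28)[:,:2].astype(np.float32)
            (x,y),(w,h),a=cv2.minAreaRect(P);bp=cv2.boundingRect(c)
            if w<260 and h<260: print(nm,n,bp,np.round([x,y,w,h,a],1))
E
```

```text
[('scene', 255, 128), ('scene', 72, 190), ('scene', 238, 216), ('side', 174, 158)]
red scene (168, 234, 38, 35) [ 615.  -235.8   96.9   95.5   68.3]
red scene (159, 152, 66, 63) [ 423.  -157.5  162.6  129.3   13.7]
red side (303, 258, 45, 32) [ 594.4 -249.6   95.5   96.9   70.8]
red side (192, 237, 87, 66) [ 413.3 -165.4  161.   147.1   13.6]
green scene (484, 202, 28, 55) [874.4 581.1  80.8 180.2  53.6]
green scene (343, 111, 63, 54) [477.2 399.5 158.  139.3   9.2]
green side (173, 139, 56, 31) [467.4 387.2 160.7 163.1   8.8]
```

View pics/crop.png

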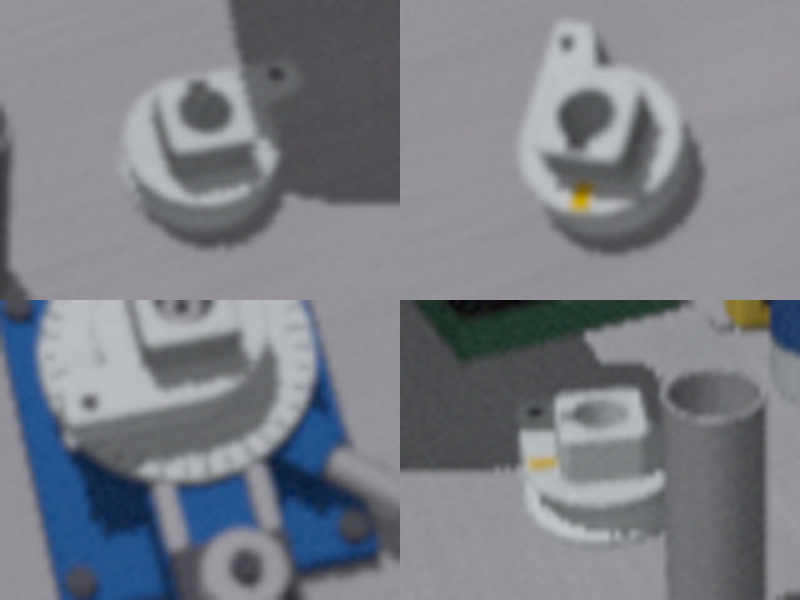

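In the enlarged crop, former A (bore at scene px (296,149)) has its keyway towards the robot and its jaw to the robot's left, so it is the left-hand one. Former B (109,213) has its keyway and stripe opposite its jaw, so it is the straight one. C, on the shaft with its jaw to the right, is the right-hand one. The black ones are look-alikes.

```bash
python3 - <<'E'
import numpy as np
from h import *
sc=dict(np.load('pics/scene0.npz'));si=dict(np.load('pics/side0.npz'))
np.set_printoptions(precision=1,suppress=True)
A=plane(sc,[(296,149.4)],60)[0];A2=plane(si,[(214,180.4)],60)[0]
ja=plane(sc,[(310,143)],30)[0]
B=plane(sc,[(109,213)],60)[0];B2=plane(si,[(457*.64,517*.64)],60)[0]
jb=plane(sc,[(105.4,198.6)],30)[0];sb=plane(sc,[(108,229.4)],30)[0]
C=plane(sc,[(428*.64,338*.64)],125)[0];C2=plane(si,[(470*.64,278*.64)],125)[0]
ro=plane(sc,[(287,269.6)],102)[0]
print('A',A,A2,'jaw',ja);print('B',B,B2,'jaw',jb,'stripe',sb);print('C',C,C2,'roller',ro,np.linalg.norm((ro-C)[:2]))
a=lambda v:np.degrees(np.arctan2(v[1],v[0]))
print('yaw A',a(ja-A),'B jaw',a(jb-B),'B stripe->jaw',a(B-sb),'C->roller',a(ro-C))
# other tall things
for n,p,z in(('tube',(387,236),160),('can',(554,252),175),('tape',(590,270),66)):print(n,plane(sc,[np.array(p)*.64],z)[0])
E
```

```text
A [450.5 149.9  60. ] [452.6 152.6  60. ] jaw [427.6 208.6  30. ]
B [ 450.3 -395.8   60. ] [ 452.2 -389.5   60. ] jaw [ 385.3 -397.7   30. ] stripe [ 479.9 -413.7   30. ]
C [650.1  -7.5 125. ] [641.4  -9.8 125. ] roller [783.1 -29.1 102. ] 134.69385394365375
yaw A 111.33688314050359 B jaw -178.2674969738018 B stripe->jaw 148.7658998072871 C->roller -9.241985012867797
tube [467.1  -4.5 160. ]
can [605.7 233.  175. ]
tape [609.  327.4  66. ]
```

```bash
cat >> h.py <<'E'
def plan(*wps, start=None):
    """wps: (x,y,z,yaw_deg); prints per-call dp units & rot z units (5-row calls)"""
    from rig import telemetry
    s=telemetry.sense();e=s['eef_pos'];yaw=np.degrees(s['tcp_rot'][2]);p=np.array(e,float)
    if start is not None:p=np.array(start[:3],float);yaw=start[3]
    print('at',np.round(e,1),'rot',np.round(np.degrees(s['tcp_rot']),2),'q',np.round(s['qpos'],2),'t',round(s['clock'],2),'F',np.round(s['contact_force'],1))
    for w in wps:
        q=np.array(w[:3],float);dy=(w[3]-yaw+180)%360-180
        n=max(1,int(np.ceil(max(np.linalg.norm(q-p)/200,abs(dy)/34))))
        for i in range(n):
            R=Ro.from_euler('xyz',[180,0,yaw+dy*i/n],degrees=True)
            print('  dp',np.round(R.inv().apply((q-p)/n)/40,2).tolist(),'rotz',round(-dy/n/6,2))
        p=q;yaw+=dy
        print('  -> q6 est',round(np.degrees(np.arctan2(q[1],q[0]))+90-yaw,1),w)
E
python3 -c "
from h import *
plan((648,-9,222,81))"
```

```text
at [170.7 600.9 230.7] rot [-179.94    0.    164.14] q [ 1.29  0.35  1.63 -0.    1.16 -0.  ] t 0.15 F [-0.4 -0.2  0.2]
  dp [-3.91, -2.85, 0.05] rotz 3.46
  dp [-4.67, -1.28, 0.05] rotz 3.46
  dp [-4.82, 0.46, 0.05] rotz 3.46
  dp [-4.34, 2.14, 0.05] rotz 3.46
  -> q6 est 8.2 (648, -9, 222, 81)
```

Request:
{"fn": "play_rows", "kwargs": {"dp": [[-3.91, -2.85, 0.05], [-3.91, -2.85, 0.05], [-3.91, -2.85, 0.05], [-3.91, -2.85, 0.05], [-3.91, -2.85, 0.05]], "rot": [[0, 0, 3.46], [0, 0, 3.46], [0, 0, 3.46], [0, 0, 3.46], [0, 0, 3.46]], "fingers": 1}}

```text
clock: 0.57
eef_pos: [291.3, 445.8, 229.0]
tcp_rot: [-3.14, 0.001, 2.501]
contact_force: [0.5, 0.1, 0.3]
opening: 0.999
grasp_force: 0.0
```

Request:
{"fn": "play_rows", "kwargs": {"dp": [[-4.67, -1.28, 0.05], [-4.67, -1.28, 0.05], [-4.67, -1.28, 0.05], [-4.67, -1.28, 0.05], [-4.67, -1.28, 0.05]], "rot": [[0, 0, 3.46], [0, 0, 3.46], [0, 0, 3.46], [0, 0, 3.46], [0, 0, 3.46]]}}

```text
clock: 0.98
eef_pos: [410.9, 293.4, 227.2]
tcp_rot: [-3.141, 0.001, 2.139]
contact_force: [-0.2, 0.2, 0.6]
opening: 0.995
grasp_force: 0.0
```

Request:
{"fn": "play_rows", "kwargs": {"dp": [[-4.82, 0.46, 0.05], [-4.82, 0.46, 0.05], [-4.82, 0.46, 0.05], [-4.82, 0.46, 0.05], [-4.82, 0.46, 0.05]], "rot": [[0, 0, 3.46], [0, 0, 3.46], [0, 0, 3.46], [0, 0, 3.46], [0, 0, 3.46]]}}

```text
clock: 1.4
eef_pos: [530.7, 140.8, 225.2]
tcp_rot: [3.141, 0.001, 1.776]
contact_force: [0.2, 1.7, 0.0]
opening: 1.002
grasp_force: 0.0
```

Request:
{"fn": "play_rows", "kwargs": {"dp": [[-4.34, 2.14, 0.05], [-4.34, 2.14, 0.05], [-4.34, 2.14, 0.05], [-4.34, 2.14, 0.05], [-4.34, 2.14, 0.05]], "rot": [[0, 0, 3.46], [0, 0, 3.46], [0, 0, 3.46], [0, 0, 3.46], [0, 0, 3.46]]}}

```text
clock: 1.82
eef_pos: [650.2, -11.8, 223.0]
tcp_rot: [3.141, 0.001, 1.413]
contact_force: [0.4, 0.1, -0.4]
opening: 1.001
grasp_force: 0.0
```

Request:
{"fn": "play_rows", "kwargs": {"dp": [[0, 0, 0], [0, 0, 0]], "rot": [[0, 0, 0], [0, 0, 0]]}}

```text
clock: 1.98
eef_pos: [648.5, -9.7, 222.5]
tcp_rot: [-3.14, 0.0, 1.413]
contact_force: [0.0, -0.0, -0.3]
opening: 1.005
grasp_force: 0.0
```

```bash
cat >> h.py <<'E'
def look(name):
    from rig import telemetry, optics
    s=telemetry.sense();f=optics.grab_frame('wrist');cv2.imwrite(f'pics/{name}.png',f['color'][:,:,::-1])
    np.savez(f'pics/{name}.npz',**f,eef_pos=s['eef_pos'],tcp_rot=s['tcp_rot']);return f,s
E
python3 - <<'E'
from h import *
f,s=look('c1');plan((648,-9,222,81))
cv2.imwrite('pics/c1b.png',cv2.resize(cv2.imread('pics/c1.png'),(800,600),interpolation=cv2.INTER_CUBIC))
E
```

```text
at [647.8  -8.6 222.6] rot [-1.7991e+02 -1.0000e-02  8.1040e+01] q [-0.02  0.4   1.59  0.    1.16  0.14] t 2.03 F [-0.3  0.3 -0.6]
  dp [-0.01, 0.01, 0.02] rotz 0.01
  -> q6 est 8.2 (648, -9, 222, 81)
```

View pics/c1b.png

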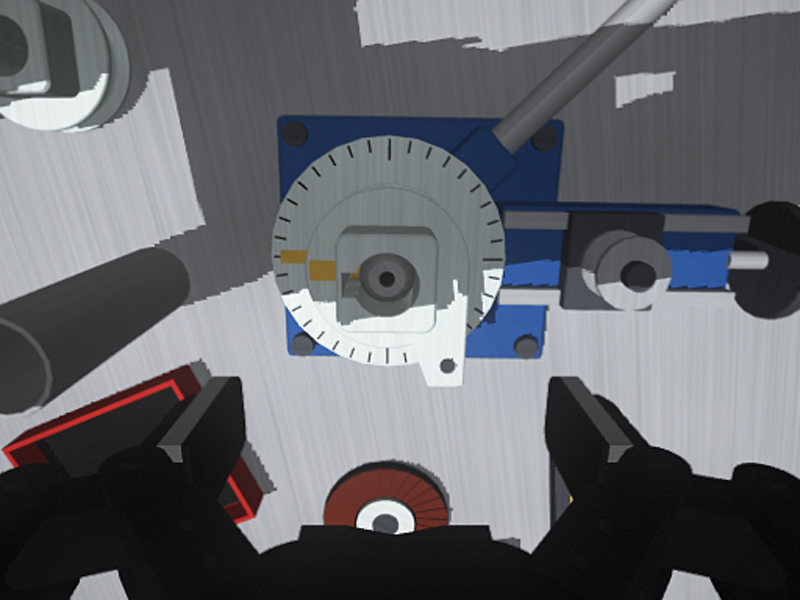

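From close by, the boss top is centred at about (387,280) of 800 and square to the picture. The shaft centre mark is at (387,279), the roller pin at (638,275) and the stripe on the left, robot side. The tool lines up well.

```bash
python3 - <<'E'
from h import *
np.set_printoptions(precision=1,suppress=True)
f=dict(np.load('pics/c1.npz'));k=1.5625
def P(x,y,z):return plane(f,[(x/k,y/k)],z,f)[0]
c=P(387,280,125);sh=P(387,279,112);ro=P(638,275,102)
print(c,sh,ro,np.linalg.norm((ro-sh)[:2]),np.degrees(np.arctan2(*(ro-sh)[1::-1])))
a,b=P(338,227,125),P(437,227,125);print('boss w',np.linalg.norm(a-b),a,b)
a,b=P(305,258,95),P(352,278,125);print('stripe pts',a,b)
plan((*sh[:2],222,81),(*sh[:2],98,81))
E
```

```text
[646.6  -1.7 125. ] [646.   -4.4 112. ] [779.  -25.9 102. ] 134.7883833035487 -9.200604721590585
boss w 47.12270318075979 [627.8  27.7 125. ] [674.3  20.3 125. ]
stripe pts [602.8  10.1  95. ] [629.9   2.  125. ]
at [647.8  -8.6 222.6] rot [-179.9   -0.    81. ] q [-0.   0.4  1.6  0.   1.2  0.1] t 2.03 F [-0.3  0.3 -0.6]
  dp [0.1, -0.06, 0.02] rotz 0.01
  -> q6 est 8.6 (np.float64(645.9694100902756), np.float64(-4.379295149197631), 222, 81)
  dp [0.0, -0.0, 3.1] rotz -0.0
  -> q6 est 8.6 (np.float64(645.9694100902756), np.float64(-4.379295149197631), 98, 81)
```

Request:
{"fn": "play_rows", "kwargs": {"dp": [[0.1, -0.05, 1.0], [0.1, -0.05, 1.9], [0.1, -0.05, 2.5], [0.1, -0.05, 2.9], [0.1, -0.05, 3.13]], "rot": [[0, 0, 0], [0, 0, 0], [0, 0, 0], [0, 0, 0], [0, 0, 0]]}}

```text
clock: 2.45
eef_pos: [644.6, -2.6, 95.7]
tcp_rot: [-3.138, 0.0, 1.417]
contact_force: [-1.1, 0.0, -0.4]
opening: 1.005
grasp_force: 0.0
```

Request:
{"fn": "play_rows", "kwargs": {"dp": [[0, 0, 0], [0, 0, 0], [0, 0, 0], [0, 0, 0], [0, 0, 0]], "rot": [[0, 0, 0], [0, 0, 0], [0, 0, 0], [0, 0, 0], [0, 0, 0]], "fingers": 0, "grip_force": 30}}

```text
clock: 2.87
eef_pos: [647.3, -3.7, 99.7]
tcp_rot: [3.141, -0.001, 1.416]
contact_force: [-4.5, 3.5, 6.4]
opening: 0.578
grasp_force: 34.0
```

Request:
{"fn": "play_rows", "kwargs": {"dp": [[0, 0, 0], [0, 0, 0], [0, 0, 0], [0, 0, 0], [0, 0, 0]], "rot": [[0, 0, 0], [0, 0, 0], [0, 0, 0], [0, 0, 0], [0, 0, 0]]}}

```text
clock: 3.28
eef_pos: [647.2, -3.7, 99.7]
tcp_rot: [3.141, -0.001, 1.416]
contact_force: [-3.5, 3.0, 7.2]
opening: 0.58
grasp_force: 34.0
```

Request:
{"fn": "play_rows", "kwargs": {"dp": [[0, 0, 0], [0, 0, 0], [0, 0, -0.2], [0, 0, -0.5], [0, 0, -0.8]], "rot": [[0, 0, 0], [0, 0, 0], [0, 0, 0], [0, 0, 0], [0, 0, 0]], "grip_force": 80}}

```text
clock: 3.7
eef_pos: [646.6, -4.3, 130.8]
tcp_rot: [-3.141, 0.0, 1.415]
contact_force: [-0.5, 1.3, -6.6]
opening: 0.569
grasp_force: 84.2
```

Request:
{"fn": "play_rows", "kwargs": {"dp": [[0, 0, -0.4], [0, 0, -0.8], [0, 0, -1.4], [0, 0, -2.0], [0, 0, -2.55]], "rot": [[0, 0, 0], [0, 0, 0], [0, 0, 0], [0, 0, 0], [0, 0, 0]]}}

```text
clock: 4.12
eef_pos: [647.2, -4.4, 234.6]
tcp_rot: [3.14, -0.0, 1.415]
contact_force: [0.1, 0.1, -5.0]
opening: 0.568
grasp_force: 84.3
```

```bash
python3 - <<'E'
from h import *
plan((483,405,233,9),(483,405,60,9))
E
```

```text
at [647.2  -4.4 234.6] rot [179.92  -0.    81.09] q [-0.01  0.38  1.58 -0.    1.18  0.15] t 4.12 F [ 0.1  0.1 -5. ]
  dp [3.16, -1.88, 0.01] rotz 4.01
  dp [2.12, -3.0, 0.01] rotz 4.01
  dp [0.71, -3.61, 0.01] rotz 4.01
  -> q6 est 121.0 (483, 405, 233, 9)
  dp [0.0, -0.0, 4.32] rotz -0.0
  -> q6 est 121.0 (483, 405, 60, 9)
```

Request:
{"fn": "play_rows", "kwargs": {"dp": [[3.16, -1.88, 0.01], [3.16, -1.88, 0.01], [3.16, -1.88, 0.01], [3.16, -1.88, 0.01], [3.16, -1.88, 0.01]], "rot": [[0, 0, 4.01], [0, 0, 4.01], [0, 0, 4.01], [0, 0, 4.01], [0, 0, 4.01]]}}

```text
clock: 4.53
eef_pos: [590.3, 136.6, 232.9]
tcp_rot: [-3.14, -0.002, 0.995]
contact_force: [-0.0, -1.0, -6.3]
opening: 0.573
grasp_force: 84.9
```

Request:
{"fn": "play_rows", "kwargs": {"dp": [[2.12, -3.0, 0.01], [2.12, -3.0, 0.01], [2.12, -3.0, 0.01], [2.12, -3.0, 0.01], [2.12, -3.0, 0.01]], "rot": [[0, 0, 4.01], [0, 0, 4.01], [0, 0, 4.01], [0, 0, 4.01], [0, 0, 4.01]]}}

```text
clock: 4.95
eef_pos: [536.0, 273.3, 232.5]
tcp_rot: [-3.139, -0.002, 0.574]
contact_force: [-0.1, 0.1, -6.2]
opening: 0.569
grasp_force: 86.0
```

Request:
{"fn": "play_rows", "kwargs": {"dp": [[0.71, -3.61, 0.01], [0.71, -3.61, 0.01], [0.71, -3.61, 0.01], [0.71, -3.61, 0.01], [0.71, -3.61, 0.01]], "rot": [[0, 0, 4.01], [0, 0, 4.01], [0, 0, 4.01], [0, 0, 4.01], [0, 0, 4.01]]}}

```text
clock: 5.37
eef_pos: [481.3, 410.2, 232.1]
tcp_rot: [-3.138, -0.001, 0.155]
contact_force: [0.3, -0.2, -5.5]
opening: 0.569
grasp_force: 87.0
```

Request:
{"fn": "play_rows", "kwargs": {"dp": [[0, 0, 0], [0, 0, 0], [0, 0, 0]], "rot": [[0, 0, 0], [0, 0, 0], [0, 0, 0]]}}

```text
clock: 5.62
eef_pos: [483.5, 404.4, 231.3]
tcp_rot: [3.141, -0.0, 0.156]
contact_force: [-0.2, 0.6, -5.9]
opening: 0.568
grasp_force: 87.0
```

```bash
python3 - <<'E'
from h import *
plan((483,405,233,9))
f,s=look('g1')
m=cv2.inRange(cv2.cvtColor(f['color'],cv2.COLOR_RGB2HSV),(60,90,15),(95,255,255))
cs=cv2.findContours(m,cv2.RETR_EXTERNAL,cv2.CHAIN_APPROX_NONE)[0];c=max(cs,key=lambda c:cv2.contourArea(cv2.convexHull(c)))
print(cv2.boundingRect(c))
x,y,w,h=cv2.boundingRect(c)
P=plane(f,c.reshape(-1,2),28,s)[:,:2].astype(np.float32);print(np.round(cv2.minAreaRect(P)[0]+cv2.minAreaRect(P)[1],1),cv2.minAreaRect(P)[2],np.round(P.min(0)),np.round(P.max(0)))
cv2.imwrite('pics/g1b.png',cv2.resize(cv2.imread('pics/g1.png'),(640,480)))
E
```

```text
at [483.5 404.4 231.3] rot [ 1.7998e+02 -3.0000e-02  8.9200e+00] q [ 0.69  0.36  1.62 -0.    1.16  2.11] t 5.62 F [-0.2  0.6 -5.9]
  dp [-0.01, -0.02, -0.04] rotz -0.01
  -> q6 est 121.0 (483, 405, 233, 9)
(185, 101, 125, 73)
[509.1 413.4  76.3 129.8] 8.827808380126953 [462. 345.] [556. 483.]
```

View pics/g1b.png

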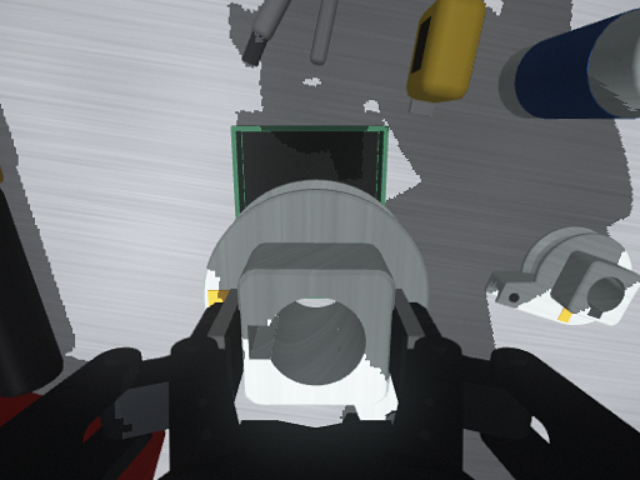

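The held former (bore about (318,340) of 640) hangs above the green tray. The tray's far rim shows at (233–387,127) with the right width (129.8 mm), so the tray centre is about (471,407).

```bash
python3 - <<'E'
from h import *
plan((482.5,409,231,9),(482.5,409,47,9))
E
```

```text
at [483.6 404.3 231.2] rot [ 1.7999e+02 -2.0000e-02  8.8800e+00] q [ 0.69  0.36  1.62 -0.    1.16  2.11] t 5.67 F [-0.9  0.1 -6. ]
  dp [-0.01, -0.12, 0.01] rotz -0.02
  -> q6 est 121.3 (482.5, 409, 231, 9)
  dp [0.0, -0.0, 4.6] rotz -0.0
  -> q6 est 121.3 (482.5, 409, 47, 9)
```

Request:
{"fn": "play_rows", "kwargs": {"dp": [[-0.01, -0.12, 0.8], [-0.01, -0.12, 1.7], [-0.01, -0.12, 2.6], [-0.01, -0.12, 3.2], [-0.01, -0.12, 3.7]], "rot": [[0, 0, 0], [0, 0, 0], [0, 0, 0], [0, 0, 0], [0, 0, 0]]}}

```text
clock: 6.08
eef_pos: [481.5, 408.2, 80.6]
tcp_rot: [3.14, 0.002, 0.155]
contact_force: [0.1, 0.1, -6.1]
opening: 0.566
grasp_force: 86.8
```

Request:
{"fn": "play_rows", "kwargs": {"dp": [[0, 0, 0.3], [0, 0, 0.55], [0, 0, 0.75], [0, 0, 0.9], [0, 0, 0.95]], "rot": [[0, 0, 0], [0, 0, 0], [0, 0, 0], [0, 0, 0], [0, 0, 0]]}}

```text
clock: 6.5
eef_pos: [482.1, 410.0, 44.8]
tcp_rot: [-3.141, -0.0, 0.155]
contact_force: [-0.1, -0.8, -5.9]
opening: 0.565
grasp_force: 86.9
```

Request:
{"fn": "play_rows", "kwargs": {"dp": [[0, 0, 0.05], [0, 0, 0.1], [0, 0, 0.15], [0, 0, 0.18], [0, 0, 0.18]], "rot": [[0, 0, 0], [0, 0, 0], [0, 0, 0], [0, 0, 0], [0, 0, 0]]}}

```text
clock: 6.92
eef_pos: [482.2, 410.4, 39.0]
tcp_rot: [-3.141, -0.001, 0.156]
contact_force: [-2.1, -0.9, 3.3]
opening: 0.566
grasp_force: 88.2
```

Request:
{"fn": "play_rows", "kwargs": {"dp": [[0, 0, 0], [0, 0, 0], [0, 0, 0], [0, 0, -0.15], [0, 0, -0.4]], "rot": [[0, 0, 0], [0, 0, 0], [0, 0, 0], [0, 0, 0], [0, 0, 0]], "fingers": 1}}

```text
clock: 7.33
eef_pos: [481.3, 409.6, 53.4]
tcp_rot: [3.141, 0.001, 0.156]
contact_force: [0.1, -1.2, -0.2]
opening: 1.0
grasp_force: 0.0
```

Request:
{"fn": "play_rows", "kwargs": {"dp": [[0, 0, -0.8], [0, 0, -1.6], [0, 0, -2.4], [0, 0, -3.0], [0, 0, -3.3]], "rot": [[0, 0, 0], [0, 0, 0], [0, 0, 0], [0, 0, 0], [0, 0, 0]]}}

```text
clock: 7.75
eef_pos: [483.2, 411.2, 190.5]
tcp_rot: [-3.139, -0.005, 0.156]
contact_force: [0.3, 0.0, 0.5]
opening: 0.999
grasp_force: 0.0
```

```bash
python3 - <<'E'
from h import *
plan((451.5,151,165,82))
E
```

```text
at [483.2 411.2 190.5] rot [-179.83   -0.29    8.92] q [ 0.7   0.4   1.65 -0.    1.08  2.12] t 7.75 F [0.3 0.  0.5]
  dp [-0.6, 2.1, 0.21] rotz -4.06
  dp [-1.41, 1.67, 0.21] rotz -4.06
  dp [-1.97, 0.94, 0.21] rotz -4.06
  -> q6 est 26.5 (451.5, 151, 165, 82)
```

Request:
{"fn": "play_rows", "kwargs": {"dp": [[-0.6, 2.1, 0.2], [-0.6, 2.1, 0.2], [-0.6, 2.1, 0.2], [-0.6, 2.1, 0.2], [-0.6, 2.1, 0.2]], "rot": [[0, 0, -4.06], [0, 0, -4.06], [0, 0, -4.06], [0, 0, -4.06], [0, 0, -4.06]]}}

```text
clock: 8.17
eef_pos: [470.9, 322.4, 177.7]
tcp_rot: [-3.142, 0.0, 0.582]
contact_force: [0.9, 0.2, 0.5]
opening: 1.0
grasp_force: 0.0
```

Request:
{"fn": "play_rows", "kwargs": {"dp": [[-1.41, 1.67, 0.2], [-1.41, 1.67, 0.2], [-1.41, 1.67, 0.2], [-1.41, 1.67, 0.2], [-1.41, 1.67, 0.2]], "rot": [[0, 0, -4.06], [0, 0, -4.06], [0, 0, -4.06], [0, 0, -4.06], [0, 0, -4.06]]}}

```text
clock: 8.58
eef_pos: [460.6, 236.1, 169.7]
tcp_rot: [-3.142, 0.0, 1.005]
contact_force: [0.1, 0.7, -0.5]
opening: 0.999
grasp_force: 0.0
```

Request:
{"fn": "play_rows", "kwargs": {"dp": [[-1.97, 0.94, 0.2], [-1.97, 0.94, 0.2], [-1.97, 0.94, 0.2], [-1.97, 0.94, 0.2], [-1.97, 0.94, 0.2]], "rot": [[0, 0, -4.06], [0, 0, -4.06], [0, 0, -4.06], [0, 0, -4.06], [0, 0, -4.06]]}}

```text
clock: 9.0
eef_pos: [450.4, 149.6, 161.7]
tcp_rot: [3.141, -0.0, 1.43]
contact_force: [0.2, 0.1, -0.7]
opening: 0.996
grasp_force: 0.0
```

Request:
{"fn": "play_rows", "kwargs": {"dp": [[0, 0, 0], [0, 0, 0], [0, 0, 0]], "rot": [[0, 0, 0], [0, 0, 0], [0, 0, 0]]}}

```text
clock: 9.25
eef_pos: [450.4, 150.5, 161.7]
tcp_rot: [3.141, -0.0, 1.429]
contact_force: [0.6, -0.9, 0.6]
opening: 0.999
grasp_force: 0.0
```

```bash
python3 - <<'E'
from h import *
plan((451.5,151,157,82));f,s=look('a1')
cv2.imwrite('pics/a1b.png',cv2.resize(cv2.imread('pics/a1.png')[60:300,90:410],(800,600),interpolation=cv2.INTER_CUBIC))
E
```

```text
at [450.4 150.5 161.7] rot [ 1.7999e+02 -1.0000e-02  8.1900e+01] q [0.32 0.21 2.01 0.   0.92 0.46] t 9.25 F [ 0.6 -0.9  0.6]
  dp [0.02, 0.03, 0.12] rotz -0.02
  -> q6 est 26.5 (451.5, 151, 157, 82)
```

View pics/a1b.png

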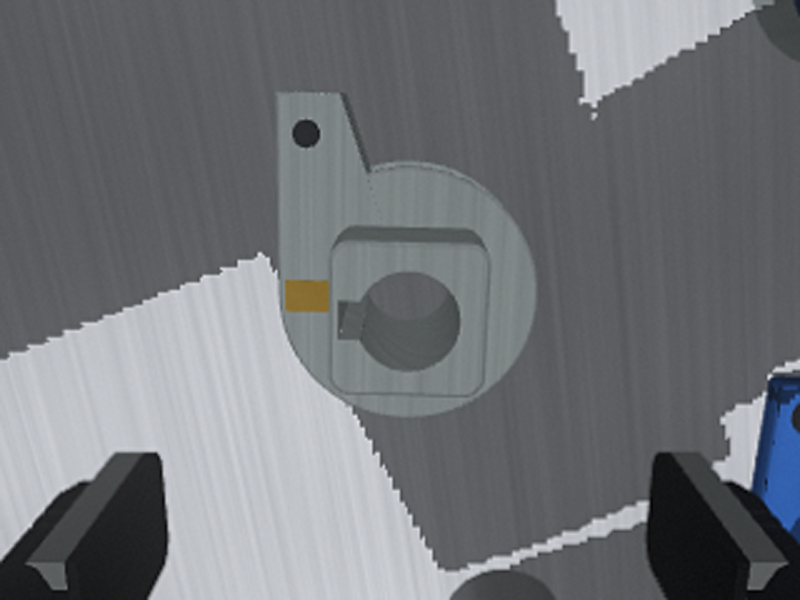

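The left-hand former, close by in the crop: bore at (410,321), boss 331–490 × 238–397, and keyway and stripe on the left with the jaw up. That confirms it as the left-hand one, and it is only about 1° off the tool.

```bash
python3 - <<'E'
from h import *
np.set_printoptions(precision=1,suppress=True)
f=dict(np.load('pics/a1.npz'))
P=lambda x,y,z:plane(f,[(90+x/2.5,60+y/2.5)],z,f)[0]
b=P(410,320.5,60);c=P(410.5,319,60);print('bore',b,'boss',c,'w',P(331,320,60)-P(490,320,60),'stripe',P(307,296,30))
g=dict(np.load('pics/c1.npz'))
C=plane(g,[(388/1.5625,282.5/1.5625)],125,g)[0];C2=plane(g,[(387/1.5625,279/1.5625)],112,g)[0]
T=np.linalg.inv(tool(g));print('C bore in tool',(T@np.r_[C,1])[:3],'shaft',(T@np.r_[C2,1])[:3],C,C2)
print('A bore in tool',(np.linalg.inv(tool(f))@np.r_[b,1])[:3])
plan((*b[:2],157,81),(*b[:2],38,81))
E
```

```text
bore [452.2 149.6  60. ] boss [452.4 150.   60. ] w [-49.4   7.1   0. ] stripe [416.7 155.   30. ]
C bore in tool [ 6.4 -2.5 97.5] shaft [  4.9  -3.2 110.5] [646.9  -3.  125. ] [646.   -4.4 112. ]
A bore in tool [ -0.7   1.8 101.7]
at [450.3 150.4 161.7] rot [180.   -0.   81.9] q [0.3 0.2 2.  0.  0.9 0.5] t 9.3 F [-0.8 -0.   0.9]
  dp [-0.01, 0.05, 0.12] rotz 0.16
  -> q6 est 27.3 (np.float64(452.1534082238468), np.float64(149.5733804222216), 157, 81)
  dp [0.0, -0.0, 2.98] rotz -0.0
  -> q6 est 27.3 (np.float64(452.1534082238468), np.float64(149.5733804222216), 38, 81)
```

Request:
{"fn": "play_rows", "kwargs": {"dp": [[-0.01, 0.05, 0.8], [-0.01, 0.05, 1.7], [-0.01, 0.05, 2.4], [-0.01, 0.05, 2.9], [-0.01, 0.05, 3.12]], "rot": [[0, 0, 0.16], [0, 0, 0.16], [0, 0, 0.16], [0, 0, 0.16], [0, 0, 0.16]]}}

```text
clock: 9.72
eef_pos: [450.5, 149.0, 34.4]
tcp_rot: [-3.138, 0.002, 1.414]
contact_force: [-1.5, -0.4, 0.3]
opening: 0.999
grasp_force: 0.0
```

Request:
{"fn": "play_rows", "kwargs": {"dp": [[0, 0, 0], [0, 0, 0], [0, 0, 0], [0, 0, 0], [0, 0, 0]], "rot": [[0, 0, 0], [0, 0, 0], [0, 0, 0], [0, 0, 0], [0, 0, 0]], "fingers": 0, "grip_force": 30}}

```text
clock: 10.13
eef_pos: [452.8, 149.5, 38.1]
tcp_rot: [3.14, -0.001, 1.414]
contact_force: [-1.6, 0.9, 5.3]
opening: 0.582
grasp_force: 33.7
```

Request:
{"fn": "play_rows", "kwargs": {"dp": [[0, 0, 0], [0, 0, 0], [0, 0, 0], [0, 0, 0]], "rot": [[0, 0, 0], [0, 0, 0], [0, 0, 0], [0, 0, 0]], "grip_force": 60}}

```text
clock: 10.47
eef_pos: [452.9, 149.5, 38.3]
tcp_rot: [3.14, -0.001, 1.414]
contact_force: [-2.3, 1.2, 9.7]
opening: 0.576
grasp_force: 61.4
```

```bash
python3 - <<'E'
from h import *
plan((452,149.5,235,81),(646.8,-3.7,235,81))
E
```

```text
at [452.9 149.5  38.3] rot [ 1.799e+02 -6.000e-02  8.102e+01] q [0.32 0.42 2.09 0.   0.63 0.47] t 10.47 F [-2.3  1.2  9.7]
  dp [-0.0, -0.02, -4.92] rotz 0.0
  -> q6 est 27.3 (452, 149.5, 235, 81)
  dp [-1.51, 2.7, 0.0] rotz -0.0
  dp [-1.51, 2.7, 0.0] rotz -0.0
  -> q6 est 8.7 (646.8, -3.7, 235, 81)
```

Request:
{"fn": "play_rows", "kwargs": {"dp": [[0, 0, -0.4], [0, 0, -1.2], [0, 0, -2.2], [0, 0, -3.1], [0, 0, -4.0]], "rot": [[0, 0, 0], [0, 0, 0], [0, 0, 0], [0, 0, 0], [0, 0, 0]], "grip_force": 80}}

```text
clock: 10.88
eef_pos: [451.5, 148.9, 198.8]
tcp_rot: [3.141, 0.0, 1.414]
contact_force: [2.0, 0.4, -6.7]
opening: 0.566
grasp_force: 88.9
```

Request:
{"fn": "play_rows", "kwargs": {"dp": [[-0.3, 0.54, -0.5], [-0.6, 1.08, -0.92], [-0.9, 1.62, -0.92], [-1.2, 2.16, -0.92], [-1.5, 2.7, -0.92]], "rot": [[0, 0, 0], [0, 0, 0], [0, 0, 0], [0, 0, 0], [0, 0, 0]]}}

```text
clock: 11.3
eef_pos: [549.9, 72.1, 234.3]
tcp_rot: [3.141, -0.0, 1.414]
contact_force: [-0.9, 0.3, -6.2]
opening: 0.567
grasp_force: 88.9
```

Request:
{"fn": "play_rows", "kwargs": {"dp": [[-0.3, 0.54, 0], [-0.6, 1.08, 0], [-0.9, 1.62, 0], [-1.2, 2.16, 0], [-1.51, 2.68, 0]], "rot": [[0, 0, 0], [0, 0, 0], [0, 0, 0], [0, 0, 0], [0, 0, 0]]}}

```text
clock: 11.72
eef_pos: [646.3, -4.2, 233.5]
tcp_rot: [-3.141, 0.0, 1.414]
contact_force: [1.4, 1.2, -5.8]
opening: 0.564
grasp_force: 88.9
```

Request:
{"fn": "play_rows", "kwargs": {"dp": [[0, 0, 0.2], [0, 0, 0.7], [0, 0, 1.0], [0, 0, 1.0], [0, 0, 1.0]], "rot": [[0, 0, 0], [0, 0, 0], [0, 0, 0], [0, 0, 0], [0, 0, 0]]}}

```text
clock: 12.13
eef_pos: [644.8, -3.1, 192.8]
tcp_rot: [-3.139, 0.0, 1.415]
contact_force: [-0.4, 1.2, -5.8]
opening: 0.566
grasp_force: 88.5
```

```bash
python3 - <<'E'
from h import *
plan((647.1,-3.7,160,81))
f,s=look('s1')
cv2.imwrite('pics/s1b.png',cv2.resize(cv2.imread('pics/s1.png')[90:330,90:410],(800,600),interpolation=cv2.INTER_CUBIC))
E
```

```text
at [644.8  -3.1 192.8] rot [-1.7986e+02  2.0000e-02  8.1050e+01] q [-0.01  0.42  1.62 -0.    1.1   0.15] t 12.13 F [-0.4  1.2 -5.8]
  dp [-0.01, 0.06, 0.82] rotz 0.01
  -> q6 est 8.7 (647.1, -3.7, 160, 81)
```

View pics/s1b.png

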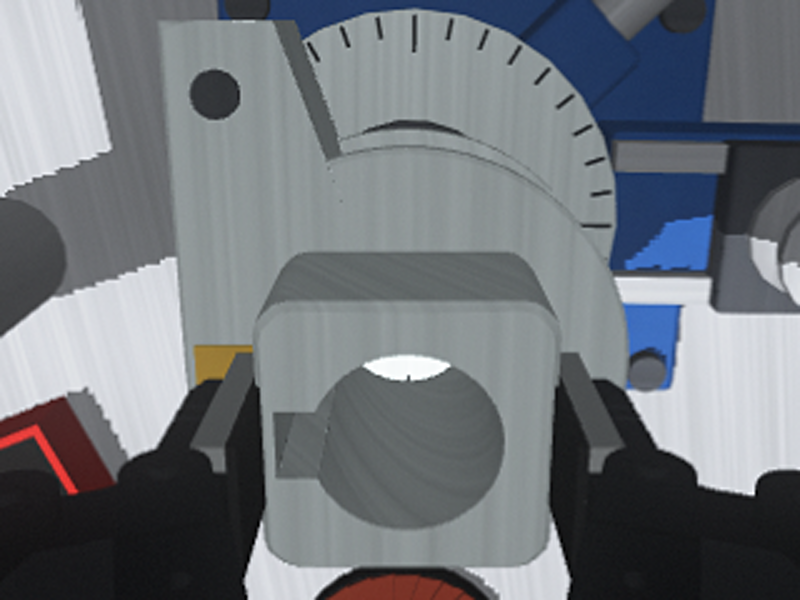

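The left-hand former is gripped square and its keyway faces the robot side. It hangs over the shaft, and the dial and sheave centres agree to within a few px near column 413. I'll let it settle and then correct.

Request:
{"fn": "play_rows", "kwargs": {"dp": [[0, 0, 0.3], [0, 0, 0.6], [0, 0, 0.8], [0, 0, 0.8], [0, 0, 0.8]], "rot": [[0, 0, 0], [0, 0, 0], [0, 0, 0], [0, 0, 0], [0, 0, 0]]}}

```text
clock: 12.6
eef_pos: [645.3, -3.3, 160.7]
tcp_rot: [-3.14, 0.0, 1.415]
contact_force: [-0.2, 0.2, -5.7]
opening: 0.567
grasp_force: 88.5
```

Request:
{"fn": "play_rows", "kwargs": {"dp": [[0, 0, 0], [0, 0, 0], [0, 0, 0], [0, 0, 0]], "rot": [[0, 0, 0], [0, 0, 0], [0, 0, 0], [0, 0, 0]]}}

```text
clock: 12.93
eef_pos: [646.2, -3.3, 162.1]
tcp_rot: [3.141, -0.0, 1.414]
contact_force: [0.4, 0.4, -7.1]
opening: 0.563
grasp_force: 88.5
```

```bash
python3 - <<'E'
from h import *
plan((647.1,-3.7,140,81))
E
```

```text
at [646.2  -3.3 162.1] rot [ 1.7996e+02 -1.0000e-02  8.1040e+01] q [-0.01  0.45  1.65  0.    1.04  0.15] t 12.93 F [ 0.4  0.4 -7.1]
  dp [-0.01, 0.02, 0.55] rotz 0.01
  -> q6 est 8.7 (647.1, -3.7, 140, 81)
```

Request:
{"fn": "play_rows", "kwargs": {"dp": [[-0.01, 0.02, 0.15], [-0.01, 0.02, 0.3], [-0.01, 0.02, 0.42], [-0.01, 0.02, 0.55], [-0.01, 0.02, 0.55]], "rot": [[0, 0, 0], [0, 0, 0], [0, 0, 0], [0, 0, 0], [0, 0, 0]]}}

```text
clock: 13.35
eef_pos: [645.7, -3.8, 137.9]
tcp_rot: [-3.139, 0.0, 1.414]
contact_force: [0.6, 1.2, -6.0]
opening: 0.566
grasp_force: 88.7
```

Request:
{"fn": "play_rows", "kwargs": {"dp": [[0, 0, 0.1], [0, 0, 0.15], [0, 0, 0.15], [0, 0, 0.15]], "rot": [[0, 0, 0], [0, 0, 0], [0, 0, 0], [0, 0, 0]]}}

```text
clock: 13.68
eef_pos: [646.7, -3.8, 133.6]
tcp_rot: [-3.141, 0.0, 1.414]
contact_force: [-0.2, -0.4, -6.1]
opening: 0.569
grasp_force: 88.7
```

Request:
{"fn": "play_rows", "kwargs": {"dp": [[0, 0, 0.15], [0, 0, 0.3], [0, 0, 0.45], [0, 0, 0.55], [0, 0, 0.6]], "rot": [[0, 0, 0], [0, 0, 0], [0, 0, 0], [0, 0, 0], [0, 0, 0]]}}

```text
clock: 14.1
eef_pos: [646.3, -3.7, 108.6]
tcp_rot: [-3.141, -0.0, 1.414]
contact_force: [0.7, 0.0, -6.0]
opening: 0.565
grasp_force: 88.8
```

Request:
{"fn": "play_rows", "kwargs": {"dp": [[0, 0, 0.05], [0, 0, 0.1], [0, 0, 0.13], [0, 0, 0.13]], "rot": [[0, 0, 0], [0, 0, 0], [0, 0, 0], [0, 0, 0]]}}

```text
clock: 14.43
eef_pos: [646.6, -3.8, 104.3]
tcp_rot: [-3.141, -0.0, 1.414]
contact_force: [0.1, -0.1, -6.0]
opening: 0.565
grasp_force: 88.8
```

Request:
{"fn": "play_rows", "kwargs": {"dp": [[0, 0, 0.05], [0, 0, 0.08], [0, 0, 0.1], [0, 0, 0.1], [0, 0, 0.1]], "rot": [[0, 0, 0], [0, 0, 0], [0, 0, 0], [0, 0, 0], [0, 0, 0]]}}

```text
clock: 14.85
eef_pos: [646.8, -4.0, 103.5]
tcp_rot: [3.141, 0.0, 1.414]
contact_force: [-10.2, -1.0, 18.9]
opening: 0.567
grasp_force: 91.7
```

Request:
{"fn": "play_rows", "kwargs": {"dp": [[0, 0, 0.03], [0, 0, 0.05], [0, 0, 0.05], [0, 0, 0.05]], "rot": [[0, 0, 0], [0, 0, 0], [0, 0, 0], [0, 0, 0]]}}

```text
clock: 15.18
eef_pos: [646.8, -4.0, 103.4]
tcp_rot: [3.141, 0.0, 1.414]
contact_force: [-17.1, -1.2, 35.2]
opening: 0.563
grasp_force: 93.7
```

Request:
{"fn": "play_rows", "kwargs": {"dp": [[0, 0, -0.15], [0, 0, -0.3], [0, 0, -0.7], [0, 0, -1.2], [0, 0, -1.8]], "rot": [[0, 0, 0], [0, 0, 0], [0, 0, 0], [0, 0, 0], [0, 0, 0]]}}

```text
clock: 15.6
eef_pos: [646.0, -3.7, 169.9]
tcp_rot: [-3.14, 0.0, 1.414]
contact_force: [0.5, 0.3, -6.3]
opening: 0.563
grasp_force: 88.6
```

Request:
{"fn": "play_rows", "kwargs": {"dp": [[0, 0, -0.6], [0, 0, -1.2], [0, 0, -1.6], [0, 0, -1.65], [0, 0, -1.65]], "rot": [[0, 0, 0], [0, 0, 0], [0, 0, 0], [0, 0, 0], [0, 0, 0]]}}

```text
clock: 16.02
eef_pos: [647.4, -3.7, 237.2]
tcp_rot: [3.139, -0.0, 1.414]
contact_force: [0.6, -0.6, -6.0]
opening: 0.566
grasp_force: 89.0
```

```bash
python3 - <<'E'
from h import *
plan((406,-161,234,13.7))
E
```

```text
at [647.4  -3.7 237.2] rot [ 1.7987e+02 -3.0000e-02  8.1040e+01] q [-0.01  0.38  1.58  0.    1.18  0.15] t 16.02 F [ 0.6 -0.6 -6. ]
  dp [-2.41, -2.67, 0.04] rotz 5.61
  dp [-3.49, -0.89, 0.04] rotz 5.61
  -> q6 est 54.7 (406, -161, 234, 13.7)
```

Request:
{"fn": "play_rows", "kwargs": {"dp": [[-2.41, -2.67, 0.04], [-2.41, -2.67, 0.04], [-2.41, -2.67, 0.04], [-2.41, -2.67, 0.04], [-2.41, -2.67, 0.04]], "rot": [[0, 0, 5.61], [0, 0, 5.61], [0, 0, 5.61], [0, 0, 5.61], [0, 0, 5.61]]}}

```text
clock: 16.43
eef_pos: [521.0, -84.0, 232.6]
tcp_rot: [-3.137, 0.004, 0.819]
contact_force: [-0.1, 1.3, -5.4]
opening: 0.566
grasp_force: 88.8
```

Request:
{"fn": "play_rows", "kwargs": {"dp": [[-3.49, -0.89, 0.04], [-3.49, -0.89, 0.04], [-3.49, -0.89, 0.04], [-3.49, -0.89, 0.04], [-3.49, -0.89, 0.04]], "rot": [[0, 0, 5.61], [0, 0, 5.61], [0, 0, 5.61], [0, 0, 5.61], [0, 0, 5.61]]}}

```text
clock: 16.85
eef_pos: [400.6, -161.9, 231.3]
tcp_rot: [-3.14, 0.005, 0.231]
contact_force: [1.0, 0.4, -6.3]
opening: 0.568
grasp_force: 88.6
```

Request:
{"fn": "play_rows", "kwargs": {"dp": [[0, 0, 0], [0, 0, 0], [0, 0, 0], [0, 0, 0]], "rot": [[0, 0, 0], [0, 0, 0], [0, 0, 0], [0, 0, 0]]}}

```text
clock: 17.18
eef_pos: [405.8, -160.6, 232.8]
tcp_rot: [-3.141, 0.001, 0.243]
contact_force: [0.1, 0.3, -6.2]
opening: 0.569
grasp_force: 88.6
```

```bash
python3 - <<'E'
from h import *
plan((406,-161,234,13.7))
f,s=look('r1')
m=cv2.inRange(cv2.cvtColor(f['color'],cv2.COLOR_RGB2HSV),(0,150,50),(8,255,255))|cv2.inRange(cv2.cvtColor(f['color'],cv2.COLOR_RGB2HSV),(174,150,50),(180,255,255))
for c in cv2.findContours(m,cv2.RETR_EXTERNAL,cv2.CHAIN_APPROX_NONE)[0]:
    if cv2.contourArea(cv2.convexHull(c))<150: continue
    P=plane(f,c.reshape(-1,2),28,s)[:,:2].astype(np.float32);r=cv2.minAreaRect(P)
    print(cv2.boundingRect(c),np.round(r[0]+r[1]+(r[2],),1))
    a=np.radians(13.7);Q=P@np.array([[np.cos(a),-np.sin(a)],[np.sin(a),np.cos(a)]]);print('  along/across',Q.min(0),Q.max(0))
cv2.imwrite('pics/r1b.png',cv2.resize(cv2.imread('pics/r1.png'),(640,480)))
E
```

```text
at [ 405.8 -160.6  232.8] rot [-1.7997e+02  3.0000e-02  1.3900e+01] q [-0.38  0.05  2.01  0.    1.08  0.95] t 17.18 F [ 0.1  0.3 -6.2]
  dp [0.0, 0.01, -0.03] rotz 0.03
  -> q6 est 54.7 (406, -161, 234, 13.7)
(187, 77, 127, 85) [ 448.8 -147.6   86.9  129.8   13.8]
  along/across [ 357.77236365 -314.69419529] [ 444.70693763 -184.76389145]
(322, 0, 98, 42) [ 570.5 -238.3   37.1   94.5   14.4]
  along/across [ 479.18504229 -413.64910806] [ 516.91695613 -319.16486023]
```

The wrist view puts the red tray at (416,−155), and its rim width of 129.8 mm is as it should be. Lowering there.

Request:
{"fn": "play_rows", "kwargs": {"dp": [[0, -0.06, 0.8], [0, -0.06, 1.7], [0, -0.06, 2.6], [0, -0.06, 3.2], [0, -0.06, 3.7]], "rot": [[0, 0, 0], [0, 0, 0], [0, 0, 0], [0, 0, 0], [0, 0, 0]]}}

```text
clock: 17.65
eef_pos: [404.3, -158.0, 83.1]
tcp_rot: [-3.14, 0.002, 0.242]
contact_force: [0.3, -0.3, -6.1]
opening: 0.568
grasp_force: 88.4
```

Request:
{"fn": "play_rows", "kwargs": {"dp": [[0, 0, 0.3], [0, 0, 0.55], [0, 0, 0.72], [0, 0, 0.85], [0, 0, 0.88]], "rot": [[0, 0, 0], [0, 0, 0], [0, 0, 0], [0, 0, 0], [0, 0, 0]]}}

```text
clock: 18.07
eef_pos: [405.0, -158.5, 49.5]
tcp_rot: [-3.141, 0.001, 0.24]
contact_force: [1.1, 0.8, -6.9]
opening: 0.565
grasp_force: 88.4
```

Request:
{"fn": "play_rows", "kwargs": {"dp": [[0, 0, 0.05], [0, 0, 0.1], [0, 0, 0.15], [0, 0, 0.2], [0, 0, 0.2]], "rot": [[0, 0, 0], [0, 0, 0], [0, 0, 0], [0, 0, 0], [0, 0, 0]]}}

```text
clock: 18.48
eef_pos: [405.8, -158.9, 42.7]
tcp_rot: [3.141, -0.001, 0.239]
contact_force: [0.3, 2.1, 4.3]
opening: 0.567
grasp_force: 90.0
```

Request:
{"fn": "play_rows", "kwargs": {"dp": [[0, 0, 0], [0, 0, 0], [0, 0, 0], [0, 0, -0.15], [0, 0, -0.4]], "rot": [[0, 0, 0], [0, 0, 0], [0, 0, 0], [0, 0, 0], [0, 0, 0]], "fingers": 1}}

```text
clock: 18.9
eef_pos: [404.3, -158.5, 58.0]
tcp_rot: [-3.141, 0.001, 0.239]
contact_force: [0.4, -0.1, 0.1]
opening: 1.001
grasp_force: 0.0
```

Request:
{"fn": "play_rows", "kwargs": {"dp": [[0, 0, -0.8], [0, 0, -1.6], [0, 0, -2.4], [0, 0, -2.7], [0, 0, -2.7]], "rot": [[0, 0, 0], [0, 0, 0], [0, 0, 0], [0, 0, 0], [0, 0, 0]]}}

```text
clock: 19.32
eef_pos: [406.9, -159.6, 169.7]
tcp_rot: [3.138, -0.005, 0.239]
contact_force: [0.4, -0.8, -0.3]
opening: 0.999
grasp_force: 0.0
```

```bash
python3 - <<'E'
from h import *
plan((452,-393,162,60))
E
```

```text
at [ 406.9 -159.6  169.7] rot [179.78  -0.31  13.72] q [-0.38  0.13  2.08 -0.    0.92  0.95] t 19.32 F [ 0.4 -0.8 -0.3]
  dp [-0.14, 2.97, 0.1] rotz -3.86
  dp [-1.3, 2.67, 0.1] rotz -3.86
  -> q6 est -11.0 (452, -393, 162, 60)
```

Request:
{"fn": "play_rows", "kwargs": {"dp": [[-0.14, 2.97, 0.1], [-0.14, 2.97, 0.1], [-0.14, 2.97, 0.1], [-0.14, 2.97, 0.1], [-0.14, 2.97, 0.1]], "rot": [[0, 0, -3.86], [0, 0, -3.86], [0, 0, -3.86], [0, 0, -3.86], [0, 0, -3.86]]}}

```text
clock: 19.73
eef_pos: [427.3, -277.0, 161.1]
tcp_rot: [-3.141, 0.0, 0.643]
contact_force: [-1.3, 0.6, 0.1]
opening: 1.0
grasp_force: 0.0
```

Request:
{"fn": "play_rows", "kwargs": {"dp": [[-1.3, 2.67, 0.1], [-1.3, 2.67, 0.1], [-1.3, 2.67, 0.1], [-1.3, 2.67, 0.1], [-1.3, 2.67, 0.1]], "rot": [[0, 0, -3.86], [0, 0, -3.86], [0, 0, -3.86], [0, 0, -3.86], [0, 0, -3.86]]}}

```text
clock: 20.15
eef_pos: [449.7, -392.2, 157.0]
tcp_rot: [-3.14, -0.001, 1.046]
contact_force: [-0.9, -0.1, -0.6]
opening: 0.998
grasp_force: 0.0
```

Request:
{"fn": "play_rows", "kwargs": {"dp": [[0, 0, 0], [0, 0, 0], [0, 0, 0], [0, 0, 0]], "rot": [[0, 0, 0], [0, 0, 0], [0, 0, 0], [0, 0, 0]]}}

```text
clock: 20.48
eef_pos: [450.1, -391.0, 158.2]
tcp_rot: [-3.141, -0.0, 1.048]
contact_force: [-0.8, 0.5, -0.6]
opening: 1.003
grasp_force: 0.0
```

```bash
python3 - <<'E'
from h import *
f,s=look('b1');plan((452,-393,162,-30))
E
```

```text
at [ 450.2 -391.2  158.3] rot [180.    -0.    60.05] q [-0.72  0.39  1.76  0.    0.99 -0.2 ] t 20.53 F [-0.2 -0.1 -0.4]
  dp [-0.01, 0.02, -0.03] rotz 5.0
  dp [0.01, 0.02, -0.03] rotz 5.0
  dp [0.02, 0.01, -0.03] rotz 5.0
  -> q6 est 79.0 (452, -393, 162, -30)
```

Request:
{"fn": "play_rows", "kwargs": {"dp": [[0, 0, 0], [0, 0, 0], [0, 0, 0], [0, 0, 0], [0, 0, 0]], "rot": [[0, 0, 5.0], [0, 0, 5.0], [0, 0, 5.0], [0, 0, 5.0], [0, 0, 5.0]]}}

```text
clock: 20.95
eef_pos: [450.2, -391.7, 158.3]
tcp_rot: [3.141, -0.0, 0.518]
contact_force: [0.2, -0.2, 0.1]
opening: 0.999
grasp_force: 0.0
```

Request:
{"fn": "play_rows", "kwargs": {"dp": [[0, 0, 0], [0, 0, 0], [0, 0, 0], [0, 0, 0], [0, 0, 0]], "rot": [[0, 0, 5.0], [0, 0, 5.0], [0, 0, 5.0], [0, 0, 5.0], [0, 0, 5.0]]}}

```text
clock: 21.37
eef_pos: [450.2, -391.8, 158.2]
tcp_rot: [3.142, -0.0, -0.002]
contact_force: [0.1, 0.5, 0.8]
opening: 0.998
grasp_force: 0.0
```

Request:
{"fn": "play_rows", "kwargs": {"dp": [[0, 0, 0], [0, 0, 0], [0, 0, 0], [0, 0, 0], [0, 0, 0]], "rot": [[0, 0, 5.0], [0, 0, 5.0], [0, 0, 5.0], [0, 0, 5.0], [0, 0, 5.0]]}}

```text
clock: 21.78
eef_pos: [450.2, -391.9, 158.2]
tcp_rot: [-3.142, -0.0, -0.524]
contact_force: [-0.1, 0.8, -0.7]
opening: 1.003
grasp_force: 0.0
```

Request:
{"fn": "play_rows", "kwargs": {"dp": [[0, 0, 0], [0, 0, 0], [0, 0, 0], [0, 0, 0]], "rot": [[0, 0, 0], [0, 0, 0], [0, 0, 0], [0, 0, 0]]}}

```text
clock: 22.12
eef_pos: [450.1, -392.1, 158.1]
tcp_rot: [3.142, 0.0, -0.52]
contact_force: [0.3, 0.1, 0.3]
opening: 0.995
grasp_force: 0.0
```

```bash
python3 - <<'E'
from h import *
f,s=look('b2');plan((452,-393,162,-30))
I=[cv2.resize(cv2.imread(f'pics/{n}.png')[70:270,140:340],(400,400),interpolation=cv2.INTER_CUBIC) for n in('b1','b2')]
cv2.imwrite('pics/b12.png',np.hstack(I))
E
```

```text
at [ 450.1 -392.1  158.1] rot [180.     0.   -29.84] q [-0.72  0.39  1.76 -0.    0.99  1.37] t 22.17 F [ 0.2  0.7 -0.8]
  dp [0.05, -0.0, -0.1] rotz 0.03
  -> q6 est 79.0 (452, -393, 162, -30)
```

View pics/b12.png

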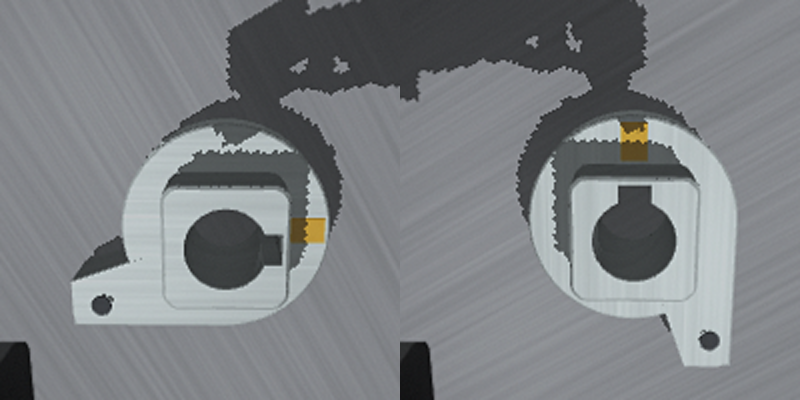

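Both close looks at the straight former agree. Left panel: bore at (224,249), with the keyway to the right and the jaw to the left. Right panel: bore at (234,241) of that panel, with the keyway up and the jaw down. Comparing the two gives the camera bias.

```bash
python3 - <<'E'
from h import *
np.set_printoptions(precision=2,suppress=True)
L=[]
for n,bo,bs in(('b1',(224,249),(225.5,247.5)),('b2',(234,241),(234,239.5))):
    f=dict(np.load(f'pics/{n}.npz'));p=plane(f,[(140+bo[0]/2,70+bo[1]/2)],60,f)[0];q=plane(f,[(140+bs[0]/2,70+bs[1]/2)],60,f)[0]
    print(n,'bore',p,'boss',q);L.append((p[:2],tool(f)[:2,:2]))
(p1,R1),(p2,R2)=L
b=np.linalg.solve(R1-R2,p1-p2);t=p1-R1@b;print('bias tool xy',b,'true',t,p2-R2@b)
plan((*t,158,-31),(*t,40.5,-31))
E
```

```text
b1 bore [ 448.1  -395.05   60.  ] boss [ 448.91 -394.81   60.  ]
b2 bore [ 447.93 -394.69   60.  ] boss [ 448.45 -394.99   60.  ]
bias tool xy [-0.28  0.05] true [ 448.19 -394.78] [ 448.19 -394.78]
at [ 450.1 -392.1  158.1] rot [180.     0.   -29.84] q [-0.72  0.39  1.76 -0.    0.99  1.37] t 22.17 F [ 0.2  0.7 -0.8]
  dp [-0.01, 0.08, 0.0] rotz 0.19
  -> q6 est 79.6 (np.float64(448.19116169289026), np.float64(-394.78309769191486), 158, -31)
  dp [0.0, -0.0, 2.94] rotz -0.0
  -> q6 est 79.6 (np.float64(448.19116169289026), np.float64(-394.78309769191486), 40.5, -31)
```

Request:
{"fn": "play_rows", "kwargs": {"dp": [[-0.01, 0.08, 0.8], [-0.01, 0.08, 1.6], [-0.01, 0.08, 2.3], [-0.01, 0.08, 2.8], [-0.01, 0.08, 2.94]], "rot": [[0, 0, 0.19], [0, 0, 0.19], [0, 0, 0.19], [0, 0, 0.19], [0, 0, 0.19]]}}

```text
clock: 22.58
eef_pos: [446.4, -393.1, 37.2]
tcp_rot: [-3.141, 0.005, -0.542]
contact_force: [0.5, 0.7, -0.6]
opening: 1.0
grasp_force: 0.0
```

Request:
{"fn": "play_rows", "kwargs": {"dp": [[0, 0, 0], [0, 0, 0], [0, 0, 0], [0, 0, 0], [0, 0, 0]], "rot": [[0, 0, 0], [0, 0, 0], [0, 0, 0], [0, 0, 0], [0, 0, 0]], "fingers": 0, "grip_force": 30}}

```text
clock: 23.0
eef_pos: [449.2, -395.4, 42.1]
tcp_rot: [3.141, -0.003, -0.543]
contact_force: [-0.5, 0.9, 6.4]
opening: 0.576
grasp_force: 33.2
```

Request:
{"fn": "play_rows", "kwargs": {"dp": [[0, 0, 0], [0, 0, 0], [0, 0, 0], [0, 0, 0]], "rot": [[0, 0, 0], [0, 0, 0], [0, 0, 0], [0, 0, 0]], "grip_force": 60}}

```text
clock: 23.33
eef_pos: [449.2, -395.5, 42.4]
tcp_rot: [3.141, -0.003, -0.543]
contact_force: [-0.5, 1.6, 8.4]
opening: 0.568
grasp_force: 62.1
```

```bash
python3 - <<'E'
from h import *
plan((448,-394.8,236,-31),(646.8,-3.8,236,171))
E
```

```text
at [ 449.2 -395.5   42.4] rot [ 1.7997e+02 -1.7000e-01 -3.1090e+01] q [-0.72  0.54  1.82  0.    0.77  1.39] t 23.33 F [-0.5  1.6  8.4]
  dp [-0.04, 0.0, -4.84] rotz -0.02
  -> q6 est 79.6 (448, -394.8, 236, -31)
  dp [-0.15, -2.19, -0.0] rotz 5.27
  dp [-1.28, -1.78, -0.0] rotz 5.27
  dp [-2.02, -0.85, -0.0] rotz 5.27
  dp [-2.17, 0.34, 0.0] rotz 5.27
  dp [-1.67, 1.42, 0.0] rotz 5.27
  -> q6 est 278.7 (646.8, -3.8, 236, 171)
```

Request:
{"fn": "play_rows", "kwargs": {"dp": [[0, 0, -0.4], [0, 0, -1.2], [0, 0, -2.2], [0, 0, -3.1], [0, 0, -4.0]], "rot": [[0, 0, 0], [0, 0, 0], [0, 0, 0], [0, 0, 0], [0, 0, 0]], "grip_force": 80}}

```text
clock: 23.75
eef_pos: [447.7, -394.3, 202.4]
tcp_rot: [3.142, 0.0, -0.543]
contact_force: [-0.4, -1.2, -4.9]
opening: 0.565
grasp_force: 87.6
```

Request:
{"fn": "play_rows", "kwargs": {"dp": [[0, 0, -0.4], [0, 0, -0.8], [0, 0, -0.9], [0, 0, -0.9], [0, 0, -0.9]], "rot": [[0, 0, 0], [0, 0, 0], [0, 0, 0], [0, 0, 0], [0, 0, 0]]}}

```text
clock: 24.17
eef_pos: [447.7, -394.2, 235.6]
tcp_rot: [-3.141, 0.001, -0.543]
contact_force: [0.0, -0.1, -4.2]
opening: 0.563
grasp_force: 87.7
```

```bash
python3 - <<'E'
from h import *
plan((547,-200,238,70),(646.8,-3.8,238,171))
E
```

```text
at [ 447.7 -394.2  235.6] rot [-1.7999e+02  6.0000e-02 -3.1100e+01] q [-0.72  0.31  1.69 -0.    1.15  1.39] t 24.17 F [ 0.  -0.1 -4.2]
  dp [-0.13, -1.81, -0.02] rotz -5.62
  dp [0.9, -1.58, -0.02] rotz -5.62
  dp [1.63, -0.81, -0.02] rotz -5.62
  -> q6 est -0.1 (547, -200, 238, 70)
  dp [1.82, 0.22, 0.0] rotz -5.61
  dp [1.39, 1.19, 0.0] rotz -5.61
  dp [0.5, 1.77, 0.0] rotz -5.61
  -> q6 est -81.3 (646.8, -3.8, 238, 171)
```

Request:
{"fn": "play_rows", "kwargs": {"dp": [[-0.13, -1.81, -0.02], [-0.13, -1.81, -0.02], [-0.13, -1.81, -0.02], [-0.13, -1.81, -0.02], [-0.13, -1.81, -0.02]], "rot": [[0, 0, -5.62], [0, 0, -5.62], [0, 0, -5.62], [0, 0, -5.62], [0, 0, -5.62]]}}

```text
clock: 24.58
eef_pos: [480.6, -328.7, 235.3]
tcp_rot: [-3.14, 0.003, 0.054]
contact_force: [-0.4, 0.2, -4.0]
opening: 0.564
grasp_force: 87.5
```

Request:
{"fn": "play_rows", "kwargs": {"dp": [[0.9, -1.58, -0.02], [0.9, -1.58, -0.02], [0.9, -1.58, -0.02], [0.9, -1.58, -0.02], [0.9, -1.58, -0.02]], "rot": [[0, 0, -5.62], [0, 0, -5.62], [0, 0, -5.62], [0, 0, -5.62], [0, 0, -5.62]]}}

```text
clock: 25.0
eef_pos: [513.6, -264.0, 236.0]
tcp_rot: [-3.139, 0.001, 0.642]
contact_force: [-0.6, 0.1, -4.0]
opening: 0.566
grasp_force: 87.5
```

Request:
{"fn": "play_rows", "kwargs": {"dp": [[1.63, -0.81, -0.02], [1.63, -0.81, -0.02], [1.63, -0.81, -0.02], [1.63, -0.81, -0.02], [1.63, -0.81, -0.02]], "rot": [[0, 0, -5.62], [0, 0, -5.62], [0, 0, -5.62], [0, 0, -5.62], [0, 0, -5.62]]}}

```text
clock: 25.42
eef_pos: [546.8, -199.3, 236.7]
tcp_rot: [-3.138, -0.0, 1.231]
contact_force: [-0.2, -0.8, -4.6]
opening: 0.565
grasp_force: 87.5
```

Request:
{"fn": "play_rows", "kwargs": {"dp": [[1.82, 0.22, 0], [1.82, 0.22, 0], [1.82, 0.22, 0], [1.82, 0.22, 0], [1.82, 0.22, 0]], "rot": [[0, 0, -5.61], [0, 0, -5.61], [0, 0, -5.61], [0, 0, -5.61], [0, 0, -5.61]]}}

```text
clock: 25.83
eef_pos: [579.8, -134.1, 236.6]
tcp_rot: [-3.138, -0.002, 1.818]
contact_force: [-0.7, -0.3, -4.2]
opening: 0.568
grasp_force: 87.5
```

Request:
{"fn": "play_rows", "kwargs": {"dp": [[1.39, 1.19, 0], [1.39, 1.19, 0], [1.39, 1.19, 0], [1.39, 1.19, 0], [1.39, 1.19, 0]], "rot": [[0, 0, -5.61], [0, 0, -5.61], [0, 0, -5.61], [0, 0, -5.61], [0, 0, -5.61]]}}

```text
clock: 26.25
eef_pos: [612.8, -68.8, 236.5]
tcp_rot: [-3.139, -0.003, 2.406]
contact_force: [-0.2, 0.2, -5.1]
opening: 0.565
grasp_force: 87.5
```

Request:
{"fn": "play_rows", "kwargs": {"dp": [[0.5, 1.77, 0], [0.5, 1.77, 0], [0.5, 1.77, 0], [0.5, 1.77, 0], [0.5, 1.77, 0]], "rot": [[0, 0, -5.61], [0, 0, -5.61], [0, 0, -5.61], [0, 0, -5.61], [0, 0, -5.61]]}}

```text
clock: 26.67
eef_pos: [646.0, -3.3, 236.3]
tcp_rot: [-3.141, -0.004, 2.993]
contact_force: [-0.3, 0.8, -4.3]
opening: 0.563
grasp_force: 87.6
```

Request:
{"fn": "play_rows", "kwargs": {"dp": [[0, 0, 0], [0, 0, 0], [0, 0, 0], [0, 0, 0], [0, 0, 0]], "rot": [[0, 0, 0], [0, 0, 0], [0, 0, 0], [0, 0, 0], [0, 0, 0]]}}

```text
clock: 27.08
eef_pos: [646.8, -4.3, 238.6]
tcp_rot: [-3.142, -0.0, 2.984]
contact_force: [0.4, -0.0, -4.7]
opening: 0.565
grasp_force: 87.7
```

```bash
python3 - <<'E'
from h import *
plan((646.8,-3.8,170,171));f,s=look('s2')
I=[cv2.resize(cv2.imread(f'pics/{n}.png')[160:340,150:350],(400,360),interpolation=cv2.INTER_CUBIC) for n in('s1','s2')]
cv2.imwrite('pics/s12.png',np.hstack(I))
E
```

```text
at [646.8  -4.3 238.6] rot [-1.8000e+02 -2.0000e-02  1.7094e+02] q [-0.01  0.38  1.58 -0.    1.19 -1.42] t 27.08 F [ 0.4 -0.  -4.7]
  dp [0.0, 0.01, 1.72] rotz -0.01
  -> q6 est -81.3 (646.8, -3.8, 170, 171)
```

View pics/s12.png

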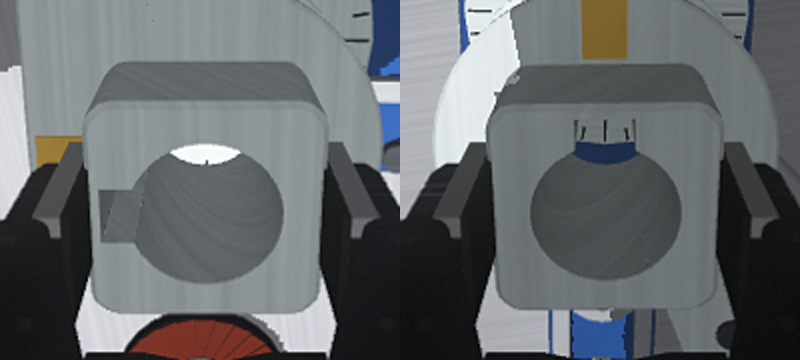

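The bore at (208,213) in the left panel (left-hand former, which fitted) can be compared with (206,210.5) in the right panel (straight former, keyway facing the robot). Comparing these in tool coordinates:

```bash
python3 - <<'E'
from h import *
np.set_printoptions(precision=2,suppress=True)
for n,h,L in(('s1',38.3,[(208,283),(205.5,207.5)]),('s2',42.4,[(206,280),(206,206)])):
    f=dict(np.load(f'pics/{n}.npz'));z=f['eef_pos'][2]+60-h
    for p in L:
        w=plane(f,[(150+p[0]/2,160+p[1]/2)],z,f)[0];print(n,p,(np.linalg.inv(tool(f))@np.r_[w,1])[:3])
E
```

```text
s1 (208, 283) [-16.88   1.29 -21.7 ]
s1 (205.5, 207.5) [  1.5    0.76 -21.7 ]
s2 (206, 280) [-19.5   -0.03 -17.61]
s2 (206, 206) [ -0.94  -0.02 -17.6 ]
```

Request:
{"fn": "play_rows", "kwargs": {"dp": [[0.05, 0, 0.6], [0.05, 0, 1.2], [0.05, 0, 1.6], [0.05, 0, 1.85], [0.05, 0, 1.85]], "rot": [[0, 0, 0], [0, 0, 0], [0, 0, 0], [0, 0, 0], [0, 0, 0]]}}

```text
clock: 27.55
eef_pos: [643.5, -3.8, 162.6]
tcp_rot: [-3.141, -0.004, 2.985]
contact_force: [-1.4, -0.7, -4.0]
opening: 0.559
grasp_force: 87.5
```

Request:
{"fn": "play_rows", "kwargs": {"dp": [[0, 0, 0], [0, 0, 0], [0, 0, 0.1], [0, 0, 0.2], [0, 0, 0.3]], "rot": [[0, 0, 0], [0, 0, 0], [0, 0, 0], [0, 0, 0], [0, 0, 0]]}}

```text
clock: 27.97
eef_pos: [645.2, -3.8, 153.2]
tcp_rot: [3.141, 0.001, 2.985]
contact_force: [-0.0, 0.0, -3.8]
opening: 0.565
grasp_force: 87.7
```

Request:
{"fn": "play_rows", "kwargs": {"dp": [[0, 0, 0.07], [0, 0, 0.14], [0, 0, 0.2], [0, 0, 0.2]], "rot": [[0, 0, 0], [0, 0, 0], [0, 0, 0], [0, 0, 0]]}}

```text
clock: 28.3
eef_pos: [644.6, -3.8, 144.2]
tcp_rot: [-3.141, -0.001, 2.985]
contact_force: [-0.9, -0.1, -3.3]
opening: 0.564
grasp_force: 87.7
```

Request:
{"fn": "play_rows", "kwargs": {"dp": [[0, 0, 0.05], [0, 0, 0.1], [0, 0, 0.15], [0, 0, 0.2], [0, 0, 0.2]], "rot": [[0, 0, 0], [0, 0, 0], [0, 0, 0], [0, 0, 0], [0, 0, 0]]}}

```text
clock: 28.72
eef_pos: [644.6, -3.8, 136.4]
tcp_rot: [-3.141, -0.001, 2.985]
contact_force: [-0.5, -0.2, -3.4]
opening: 0.564
grasp_force: 87.7
```

Request:
{"fn": "play_rows", "kwargs": {"dp": [[0, 0, 0.08], [0, 0, 0.16], [0, 0, 0.24], [0, 0, 0.3], [0, 0, 0.3]], "rot": [[0, 0, 0], [0, 0, 0], [0, 0, 0], [0, 0, 0], [0, 0, 0]]}}

```text
clock: 29.13
eef_pos: [644.5, -3.8, 124.1]
tcp_rot: [-3.141, -0.001, 2.985]
contact_force: [0.2, 0.3, -5.0]
opening: 0.565
grasp_force: 87.7
```

Past the key with no force. Going on down to the seat, expected at about 107.4.

Request:
{"fn": "play_rows", "kwargs": {"dp": [[0, 0, 0.1], [0, 0, 0.2], [0, 0, 0.28], [0, 0, 0.34], [0, 0, 0.34]], "rot": [[0, 0, 0], [0, 0, 0], [0, 0, 0], [0, 0, 0], [0, 0, 0]]}}

```text
clock: 29.55
eef_pos: [644.4, -3.8, 110.5]
tcp_rot: [-3.141, -0.001, 2.985]
contact_force: [-0.7, -0.5, -4.6]
opening: 0.563
grasp_force: 87.7
```

Request:
{"fn": "play_rows", "kwargs": {"dp": [[0, 0, 0.04], [0, 0, 0.08], [0, 0, 0.12], [0, 0, 0.14], [0, 0, 0.14]], "rot": [[0, 0, 0], [0, 0, 0], [0, 0, 0], [0, 0, 0], [0, 0, 0]]}}

```text
clock: 29.97
eef_pos: [645.2, -3.8, 107.6]
tcp_rot: [3.141, 0.001, 2.985]
contact_force: [-5.3, 0.0, 11.4]
opening: 0.566
grasp_force: 89.7
```

Request:
{"fn": "play_rows", "kwargs": {"dp": [[0, 0, 0], [0, 0, 0], [0, 0, 0], [0, 0, -0.2], [0, 0, -0.5]], "rot": [[0, 0, 0], [0, 0, 0], [0, 0, 0], [0, 0, 0], [0, 0, 0]], "fingers": 1}}

```text
clock: 30.38
eef_pos: [644.2, -3.8, 125.3]
tcp_rot: [-3.141, -0.002, 2.985]
contact_force: [-0.4, -0.2, 0.2]
opening: 1.001
grasp_force: 0.0
```

Request:
{"fn": "play_rows", "kwargs": {"dp": [[0, 0, -0.8], [0, 0, -1.6], [0, 0, -2.4], [0, 0, -2.8], [0, 0, -2.8]], "rot": [[0, 0, 0], [0, 0, 0], [0, 0, 0], [0, 0, 0], [0, 0, 0]]}}

```text
clock: 30.8
eef_pos: [647.6, -3.8, 244.0]
tcp_rot: [3.14, 0.009, 2.985]
contact_force: [0.3, -0.5, 0.6]
opening: 1.001
grasp_force: 0.0
```

Request:
{"fn": "play_rows", "kwargs": {"dp": [[1, 0, 0], [2, 0, 0], [3, 0, 0], [4, 0, 0], [5, 0, 0]], "rot": [[0, 0, 0], [0, 0, 0], [0, 0, 0], [0, 0, 0], [0, 0, 0]]}}

```text
clock: 31.22
eef_pos: [445.2, 27.5, 237.5]
tcp_rot: [-3.142, -0.0, 2.985]
contact_force: [1.0, 0.6, 0.6]
opening: 0.997
grasp_force: 0.0
```

Request:
{"fn": "play_rows", "kwargs": {"dp": [[0, 0, 0], [0, 0, 0], [0, 0, 0], [0, 0, 0]], "rot": [[0, 0, 0], [0, 0, 0], [0, 0, 0], [0, 0, 0]]}}

```text
clock: 31.55
eef_pos: [448.8, 27.3, 238.1]
tcp_rot: [3.141, 0.001, 2.985]
contact_force: [0.3, -0.5, 0.2]
opening: 0.999
grasp_force: 0.0
```

```bash
python3 - <<'E'
from rig import optics
import cv2,numpy as np
f=optics.grab_frame('side')['color'][:,:,::-1];g=optics.grab_frame('scene')['color'][:,:,::-1]
a=cv2.resize(f[110:310,150:390],(480,400),interpolation=cv2.INTER_CUBIC);b=cv2.resize(g[90:290,140:300],(320,400),interpolation=cv2.INTER_CUBIC)
cv2.imwrite('pics/end.png',np.hstack([a,b]))
E
```

```text
(no output)
```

View pics/end.png

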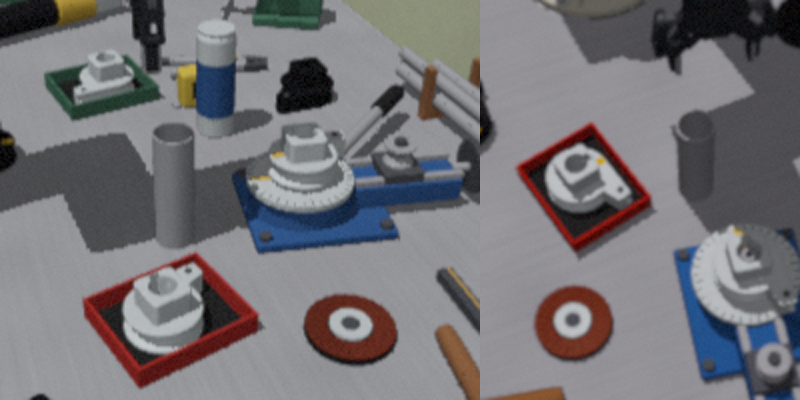

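The final view shows the straight former seated on the shaft (300,150), the left-hand former flat in the red tray (165,305) and the right-hand one in the green tray (105,75). The bystanders in view stand where they were and the gripper is clear.

```bash
python3 -c "
from rig import r
print(r.sign_off())"
```

```text
the job is handed in; nothing more can be done
None
```

The job is handed in: the right-hand former is flat in the green tray, the left-hand former was tried fully home and is flat in the red tray, and the straight former is home on the shaft. It took about 32 s of the 72 s; the hand-in returned no pass or fail result.

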